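Slide the drip tray home under the cellar draining stand

TASK

Slide the steel drip tray, nose first and handle outwards, into the bay under the low steel draining stand until it is fully home against the stop, with the front of the pan flush with the front of the stand, then let go of it. The bay's guides are out of sight under the stand, so feel for the left-hand guide wall with the side of the pan and let it line the tray up. Do not disturb the jug, the bottle or the brass keg coupler.

Things in the scene. Friction and masses are not known exactly. Their poses are not given: they have to be found in the camera images.
- tray: Loose steel drip tray, flat on the bench, 0.25 to 0.46 kg, sliding easily (friction 0.3). Open pan 150 long (x) x 100 wide (y) x 36 mm high, 4 mm walls, black bar handle on its front. Origin: middle of the pan's lower front edge, at bench level; x points from there to the nose (goes in first), z up. Handle: 18 mm wide (y), from the pan's front 80 mm out along -x, at heights 12 to 42 mm.
- tray_grip (a point): Point in the tray's handle to pinch across its 18 mm width: 55 mm in front of the pan (tray frame x = -55 mm), 30 mm above the bench.
- stand: Low steel draining stand, fixed: a box 240 wide (y) x 180 deep (x) x 78 mm high with a slotted top. Origin: middle of the lower edge of its front face, at bench level; x points into the stand, y to its left side seen from the front, z up. The front is open to 66 mm high over y = -95 to +95 mm; the bench is the bay's floor. Tray home: its origin at stand x = 0, handle out in front.
- stand_lip (a point): Middle of the top front edge of the stand, 78 mm above its origin. Under the top, out of sight, an end stop (150 mm deep from the front face), left wall and right block form one rigid guide, parallel to the stand's x, whose sideways place differs each time: the bay's centre line lies anywhere within y = -15 to +15 mm. The bay is 105 mm wide between wall and block, so the pan has 5 mm of play in all.
- stand_mouth (a point): Point at bench level in the middle of the stand's front opening (same place as the stand's origin). The guide's left wall runs straight from 10 to 150 mm deep, 52.5 mm left of the bay's centre line; its right block (4 mm lead-in) only from 75 to 150 mm deep, 52.5 mm right of it. So a pan entered well to the right (centre at y = -24 mm), 60 mm deep, can move left to touch the wall.
- jug: Bystander: steel mug, 100 mm high, 84 mm across, standing on the stand's top near its middle. Origin under its centre.
- cleaner: Bystander: white bottle 190 mm high, 70 mm across, on the bench to the left. Origin under its centre.
- coupler: Bystander: brass keg coupler 110 mm high, 68 mm across, on the bench to the right of the stand. Origin under its centre.
There are look-alikes about, which are no part of the job. What is shaped like the tray but purple is not meant.

How it is judged:
At the end, for the whole second after the job is handed in: The tray lies flat (within 0.05 rad, 6 mm) and at rest in the bay, nose first and straight within 0.08 rad, the front of its pan within 6 mm of the stand's front face and within 25 mm of its middle, and is released (x of tray in the frame of stand between -0.006 and 0.006 m and y of tray in the frame of stand between -0.025 and 0.025 m and angle between the x axis of tray and the x axis of stand, either way round below 0.08 rad and height (world z) of tray below 0.006 m and angle between tray's own z axis and vertical below 0.05 rad and linear speed of tray below 0.02 m/s); the robot touches nothing.
It fails at once if the jug is shifted by more than 30 mm or tipped (distance of jug from where it was at the start of the episode above 0.03 m or angle between jug's own z axis and vertical above 0.5 rad).
It fails at once if the bottle is shifted by more than 30 mm or tipped (distance of cleaner from where it was at the start of the episode above 0.03 m or angle between cleaner's own z axis and vertical above 0.5 rad).
It fails at once if the coupler is shifted by more than 30 mm or tipped (distance of coupler from where it was at the start of the episode above 0.03 m or angle between coupler's own z axis and vertical above 0.5 rad).
It also fails if it takes over 64 s, if anything falls off the work surface, if the arm or the gripper's body presses on something with over 40 N, if the wrist force passes 120 N, or if a joint passes its speed limit or range.

ROBOT

A 6-joint arm with a two-finger parallel gripper is mounted at the origin on the work surface. World frame = base frame: x ahead of the robot, y to its left, z up, the work surface at z = 0. Lengths are in m, angles in rad, forces in N, time in s.
With the tool pointing down it reaches from about 0.375 to 0.975 m from the base axis. Payload 3.8 kg.
Tool frame: the origin (TCP) lies at the very end of the fingers, on their centre line; the grasp point (between the pads) lies 19 mm behind it; z points along the fingers, y is the line along which they close (so a half turn about z gives the same grasp; the last joint's range is limited). The gripper opens to 85 mm and grips with 20 to 120 N. Pads are 22 mm wide; open, the fingers measure 114 mm over their backs; the gripper's body (76 mm by 85 mm) begins 54 mm behind the grasp point. The pads swing forward as they close: fully open they stand 13 mm farther back than shut.
Start: joints at [1.073, 0.264, 1.604, -0, 1.274, -0.037], TCP at [0.3, 0.605, 0.231] pointing down, gripper open.
Joint ranges: [-2.63, 2.63], [-0.94, 2.18], [0.31, 2.57], [-1.31, 4.45], [0, 2.66], [-2.55, 2.55]. Speed limits (rad/s): [2.57, 2.57, 3.14, 3.14, 3.14, 3.14].

INTERFACE

Orientations are given as a rotation vector (axis times angle).
In Python, from workcell import read_state, read_camera, calibration, finish_job gives the robot as it stands.
- The arm moves only by the tool step_arm, never from a script. Its argument "commands" is a list of rows, each an object of numbers: "fingers": the gripper's target within -1 to 1 (shut at 1, half-way at 0, fully open at -1); "dx", "dy", "dz": the shift along the tool's x, y, z in m; "roll": the turn about the tool's z in degrees. In form: [{"fingers": .., "dx": .., "dy": .., "dz": .., "roll": ..}, ...]. A call has 1 to 8 rows; each row is the pose to reach, as a shift and turn from the pose commanded when the call began, along the tool's axes at that moment; what a row does not reach only later rows make up. A row lasts 1/8 s, in which the tool goes at most 62.5 mm and 10.7 degrees, less where a joint would pass 70% of its speed; a pose out of reach is approached as far as the arm can. A call with a gripper value outside its range is refused whole. The fingers move at their own pace and stop on an object; "squeeze" is the grip in N (left out, the last holds). Time passes only in rows, so rows that repeat a pose let the fingers close. It gives the time, the measured TCP pose, the force, the opening and the grip force at its end, in the units of the state.
- read_state(): the state, without advancing time (a new reading comes with each control period).
- read_camera(name): name is "scene" or "top" or "wrist"; returns (picture, depth): 420x560x3 uint8, blue, green, red; 420x560 float32, m along the optical axis (not along the pixel's ray), 0 where there is no reading.
- calibration(name): a dict with "intrinsics" (3x3 intrinsics, pixels), "world_to_cam" (4x4, takes a point from world to camera coordinates). Camera axes: x right, y up, looking along -z (the intrinsics and any distortion apply to the point x, -y, -z); pixel columns grow to the right and rows downward; lengths in m; the calibration is good to about 2 mm. The wrist camera is an equidistant fisheye: a pixel r from the principal point sees the ray r / f radians off the axis. A picture is of the moment at which its call begins: read the wrist's pose just before it. calibration takes no time and is no camera call; for the wrist camera it gives the pose at the moment of the call.
- finish_job(): hands the job in; it is judged then, once.
The state is a dict: "time": time; "q": joint angles; "joint_vel": joint speeds; "joint_torque": joint torques, N m; "tool_pos": TCP position; "tcp_rot": TCP orientation; "wrist_force": force on the tool from outside, world axes, zero at the start; "torque": the same for the moment, N m; "width": opening from 0.0 (shut) to 1.0 (fully open); "grip_force": force on a finger pad.
Only numpy, scipy, OpenCV 4.12 (cv2) and the standard library are available. Lean on these libraries where they do the work, as an engineer would, in place of code of your own. Each camera call takes 0.05 s, during which the arm holds its last target. There are 200 camera calls.

## Working session

There is one attempt and no reset: what is moved stays moved. The work goes in short steps, Python scripts to look and compute and a tool call to move; the robot and the scene stay as the last step left them, time stands still between calls to the robot, and variables do not carry over. Pictures are saved under pics/ and viewed, at most 10 in all, crops included, and the job is handed in when it is done.

Besides the shell and the picture viewer there is one more tool, called after "Emit:" as name(argument=value, ...) on one line, values as JSON. step_arm: Moves the arm, as the interface text tells. Its arguments: {"type":"object","properties":{"commands":{"type":"array","items":{"type":"object","properties":{"fingers":{"type":"number"},"dx":{"type":"number"},"dy":{"type":"number"},"dz":{"type":"number"},"roll":{"type":"number"}}}},"squeeze":{"type":"number"}},"required":["commands"]}

```bash
mkdir -p pics
cat > h.py <<'E'
import numpy as np, cv2
from workcell import *
def cast(c,px,z):
    K=np.array(c["intrinsics"]);T=np.array(c["world_to_cam"]);R=T[:3,:3];o=-R.T@T[:3,3]
    px=np.atleast_2d(px).astype(float)
    d=np.c_[(px[:,0]-K[0,2])/K[0,0],-(px[:,1]-K[1,2])/K[1,1],-np.ones(len(px))]@R
    return o+d*((z-o[2])/d[:,2])[:,None]
def cloud(c,D):
    K=np.array(c["intrinsics"]);T=np.array(c["world_to_cam"]);R=T[:3,:3];t=T[:3,3]
    v,u=np.mgrid[:D.shape[0],:D.shape[1]]
    P=np.stack([(u-K[0,2])/K[0,0]*D,-(v-K[1,2])/K[1,1]*D,-D],-1)
    P=(P-t)@R; P[D==0]=np.nan
    return P
E
python3 - <<'E'
from h import *
for n in("scene","top"):
    c=calibration(n);p,d=read_camera(n);cv2.imwrite(f"pics/{n}0.png",p);np.save(n,d);print({k:np.round(v,3).tolist() if not isinstance(v,str) else v for k,v in c.items()},(d>0).mean())
print(read_state())
E
```

```text
{'intrinsics': [[539.684, 0.0, 283.472], [0.0, 539.684, 208.541], [0.0, 0.0, 1.0]], 'world_to_cam': [[-0.677, 0.736, -0.0, 0.265], [-0.502, -0.462, 0.731, 0.23], [0.538, 0.496, 0.682, -1.638], [0.0, 0.0, 0.0, 1.0]]} 0.9961054421768708
{'intrinsics': [[445.763, 0.0, 274.257], [0.0, 445.763, 213.038], [0.0, 0.0, 1.0]], 'world_to_cam': [[0.034, -0.999, -0.001, 0.08], [0.972, 0.033, 0.231, -0.524], [-0.231, -0.009, 0.973, -1.067], [0.0, 0.0, 0.0, 1.0]]} 0.9958588435374149
{'time': 0.1, 'q': array([ 1.07309400e+00,  2.64693947e-01,  1.60524971e+00, -1.23709965e-05,
        1.27368582e+00, -3.69186565e-02]), 'joint_vel': array([ 0.00017618, -0.00296321, -0.00386926, -0.00126075,  0.00070598,
        0.00018655]), 'joint_torque': array([-4.81153002e-04, -5.16703498e+01, -3.68592453e+01, -5.69766075e-05,
        6.35819742e-03, -4.04735420e-05]), 'tool_pos': array([0.29983983, 0.60401117, 0.23006902]), 'tcp_rot': array([-0.71728487, -3.05806946,  0.00309018]), 'wrist_force': array([ 0.5339939 , -0.00223546, -0.03861729]), 'torque': array([-0.0438972 ,  0.02540055,  0.06425554]), 'grip_force': 0.0, 'width': 1.003746731956881}
```

View pics/scene0.png

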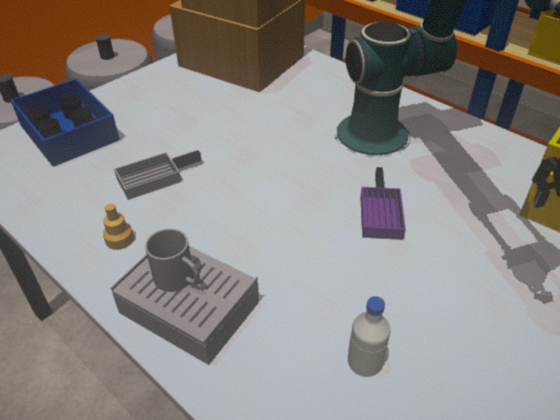

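View pics/top0.png

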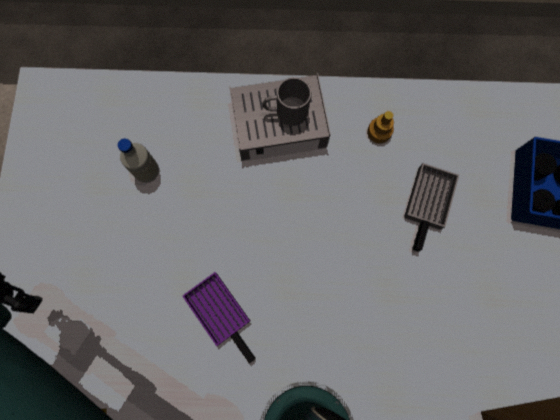

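Top view: the steel tray is at (433,195), with its handle at (420,237). The stand is at (280,118), with its front edge along row ~152 facing the robot. The jug is at (293,100), the coupler at (381,128) and the bottle at (137,160). Two things could be taken for the tray: the purple pan at top (217,308) and the steel pan at top (433,195), scene (150,175). By the description I choose the steel one.

Run:
```python
from h import *
for n in("top","scene"):
    c=calibration(n);d=np.load(n+".npy");P=cloud(c,d);z=P[...,2]
    p=cv2.imread(f"pics/{n}0.png")
    def rect(m,lab):
        k,L,S,_=cv2.connectedComponentsWithStats(m.astype(np.uint8))
        for i in range(1,k):
            if S[i,4]<60: continue
            q=P[L==i];r=cv2.minAreaRect((q[:,:2]*1000).astype(np.float32))
            print(n,lab,S[i,:5],"z",np.round(np.nanmedian(q[:,2]),4),np.nanmax(q[:,2]).round(4),"c",np.round(r[0],1),"sz",np.round(r[1],1),"a",round(r[2],1))
            print("   ",np.round(cv2.boxPoints(r)).tolist())
    ok=(P[...,0]>.2)&(P[...,0]<.95)&(abs(P[...,1])<.6)
    rect(ok&(z>.012)&(z<.06)&(P[...,1]<-.1)&(P[...,0]<.75),"low")
    rect(ok&(z>.07)&(z<.084),"standtop")
    b=ok&(z>.024)&(z<.06)&(p.max(2)<45)&(P[...,1]<-.1); rect(b,"handle?")
    rect(ok&(z>.085),"tall")
p=cv2.imread("pics/top0.png");cv2.imwrite("pics/crop.png",cv2.resize(p[55:265,225:475],None,fx=3,fy=2.85,interpolation=2)[:598])
```

```text
top low [373 136  17   7  79] z 0.0283 0.0393 c [ 745.7 -186.5] sz [41.3  8.2] a 89.5
    [[741.0, -207.0], [750.0, -207.0], [750.0, -166.0], [742.0, -166.0]]
top low [513 142  37  83 828] z 0.0365 0.06 c [ 625.8 -548.7] sz [215.   66.8] a 9.6
    [[514.0, -534.0], [525.0, -600.0], [737.0, -564.0], [726.0, -498.0]]
top low [534 154  10  26 189] z 0.0523 0.0573 c [ 677.9 -589.3] sz [21.2 56.9] a 89.8
    [[649.0, -600.0], [706.0, -600.0], [706.0, -579.0], [650.0, -579.0]]
top low [ 406  163   54   89 1419] z 0.0314 0.0476 c [ 553.3 -305.2] sz [101.8 231.6] a 72.4
    [[428.0, -319.0], [648.0, -389.0], [679.0, -292.0], [458.0, -222.0]]
top low [532 189  17  24 320] z 0.0527 0.0589 c [ 580.9 -581. ] sz [37.8 61.9] a 89.9
    [[550.0, -600.0], [612.0, -600.0], [612.0, -562.0], [550.0, -562.0]]
top standtop [ 230   76  101   76 4156] z 0.0773 0.084 c [791.8  93.6] sz [182.5 240.3] a 11.6
    [[678.0, 193.0], [727.0, -42.0], [905.0, -6.0], [857.0, 230.0]]
top standtop [282  97  22  11 122] z 0.0813 0.084 c [819.7  58.6] sz [55.5 28.4] a 80.9
    [[801.0, 33.0], [829.0, 29.0], [838.0, 84.0]
[... 3510 characters left out ...]
.0, -597.0], [737.0, -609.0], [741.0, -537.0], [532.0, -526.0]]
scene tall [532 156  28  52 918] z 0.3115 0.3799 c [292.6 570.1] sz [76. 34.] a 42.4
    [[253.0, 557.0], [276.0, 532.0], [332.0, 583.0], [309.0, 608.0]]
scene tall [105 203  13  15 141] z 0.1044 0.1129 c [ 779.5 -183.3] sz [26.3 22.4] a 48.2
    [[762.0, -186.0], [779.0, -201.0], [797.0, -181.0], [780.0, -166.0]]
scene tall [ 145  228   55   62 2442] z 0.143 0.1813 c [795.1  56.9] sz [145.4  84. ] a 66.2
    [[727.0, 7.0], [804.0, -27.0], [863.0, 107.0], [786.0, 140.0]]
scene tall [ 351  296   39   58 1602] z 0.1305 0.1932 c [651.6 454.7] sz [58.7 69.7] a 27.6
    [[609.0, 472.0], [642.0, 410.0], [694.0, 437.0], [661.0, 499.0]]
```

View pics/crop.png

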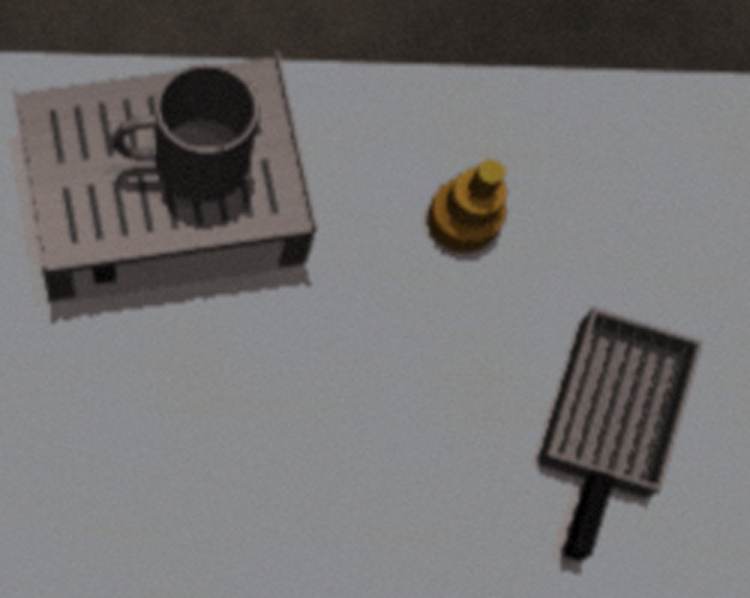

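The close crop confirms the open steel pan with the black bar handle at crop (590,510); I choose it. The left guide wall's end also shows as a dark block in the mouth at crop (105,270).

```bash
cat >> h.py <<'E'
from scipy.spatial.transform import Rotation as Ro
def go(target,ydeg,pos=None,yd0=None):
    s=read_state();R=Ro.from_rotvec(s["tcp_rot"]).as_matrix();p=s["tool_pos"]
    a=np.degrees(np.arctan2(R[1,1],R[0,1]))
    d=R.T@(np.array(target)-p); roll=-((ydeg-a+180)%360-180)
    print("t",s["time"],"pos",p.round(4),"ydeg",a.round(2),"tilt",R[:,2].round(3),"-> d",d.round(4),"roll",round(roll,2),"F",s["wrist_force"].round(1))
E
python3 - <<'E'
from h import *
go([.46,.15,.23],72.4)
E
```

```text
t 0.1 pos [0.2998 0.604  0.2301] ydeg 63.6 tilt [-0.001 -0.002 -1.   ] -> d [-0.3453 -0.3354  0.0007] roll -8.8 F [ 0.5 -0.  -0. ]
```

Emit:
step_arm(commands=[{"fingers": -1,"dx": -0.345,"dy": -0.335,"dz": 0,"roll": -8.8},{"fingers": -1,"dx": -0.345,"dy": -0.335,"dz": 0,"roll": -8.8},{"fingers": -1,"dx": -0.345,"dy": -0.335,"dz": 0,"roll": -8.8},{"fingers": -1,"dx": -0.345,"dy": -0.335,"dz": 0,"roll": -8.8},{"fingers": -1,"dx": -0.345,"dy": -0.335,"dz": 0,"roll": -8.8},{"fingers": -1,"dx": -0.345,"dy": -0.335,"dz": 0,"roll": -8.8},{"fingers": -1,"dx": -0.345,"dy": -0.335,"dz": 0,"roll": -8.8},{"fingers": -1,"dx": -0.345,"dy": -0.335,"dz": 0,"roll": -8.8}])

```text
time: 1.1
tool_pos: [0.4603, 0.1486, 0.231]
tcp_rot: [-0.483, -3.104, 0.001]
wrist_force: [0.3, 0.3, 0.4]
width: 1.003
grip_force: 0.0
```

Run:
```python
from h import *
go([.468,-.278,.18],72.4)
```

```text
t 1.1 pos [0.4603 0.1486 0.231 ] ydeg 72.32 tilt [-0. -0. -1.] -> d [-0.1369 -0.4041  0.0512] roll -0.08 F [0.3 0.3 0.4]
```

Emit:
step_arm(commands=[{"fingers": -1,"dx": -0.137,"dy": -0.404,"dz": 0.051},{"fingers": -1,"dx": -0.137,"dy": -0.404,"dz": 0.051},{"fingers": -1,"dx": -0.137,"dy": -0.404,"dz": 0.051},{"fingers": -1,"dx": -0.137,"dy": -0.404,"dz": 0.051},{"fingers": -1,"dx": -0.137,"dy": -0.404,"dz": 0.051},{"fingers": -1,"dx": -0.137,"dy": -0.404,"dz": 0.051},{"fingers": -1,"dx": -0.137,"dy": -0.404,"dz": 0.051},{"fingers": -1,"dx": -0.137,"dy": -0.404,"dz": 0.051}])

```text
invalid input
```

Run:
```python
from h import *
c=calibration("wrist");p,d=read_camera("wrist");cv2.imwrite("pics/w1.png",p);np.save("w1",d)
K=np.array(c["intrinsics"]);T=np.array(c["world_to_cam"]);print(K.round(1).tolist(),T.round(3).tolist(),c.keys())
R=T[:3,:3]
def uv(X):
    x=R@X+T[:3,3];a,b,e=x[0],-x[1],-x[2];r=np.hypot(a,b);th=np.arctan2(r,e);return K[0,2]+K[0,0]*th*a/r,K[1,2]+K[1,1]*th*b/r
u=np.array([.953,-.302,0]);v=np.array([.302,.953,0]);o=np.array([.5206,-.2946,0])
for q in[(-80,-9,42),(-80,9,42),(-55,0,42),(0,50,36),(0,-50,36),(150,50,36),(150,-50,36)]:
    print(q,np.round(uv(o+u*q[0]/1e3+v*q[1]/1e3+[0,0,q[2]/1e3])))
go([.468,-.278,.011],72.4)
```

```text
[[325.2, 0.0, 281.9], [0.0, 325.2, 210.6], [0.0, 0.0, 1.0]] [[0.303, 0.953, -0.001, -0.281], [-0.907, 0.288, -0.307, 0.414], [-0.293, 0.094, 0.952, -0.26], [0.0, 0.0, 0.0, 1.0]] dict_keys(['intrinsics', 'world_to_cam'])
(-80, -9, 42) [ 13. 263.]
(-80, 9, 42) [ 20. 264.]
(-55, 0, 42) [ 21. 278.]
(0, 50, 36) [ 55. 309.]
(0, -50, 36) [ 15. 301.]
(150, 50, 36) [ 84. 377.]
(150, -50, 36) [ 44. 367.]
t 1.15 pos [0.4617 0.1448 0.231 ] ydeg 72.23 tilt [ 0.001 -0.004 -1.   ] -> d [-0.1346 -0.3999  0.2218] roll -0.17 F [ 2.  -3.5 -0.9]
```

View pics/w1.png

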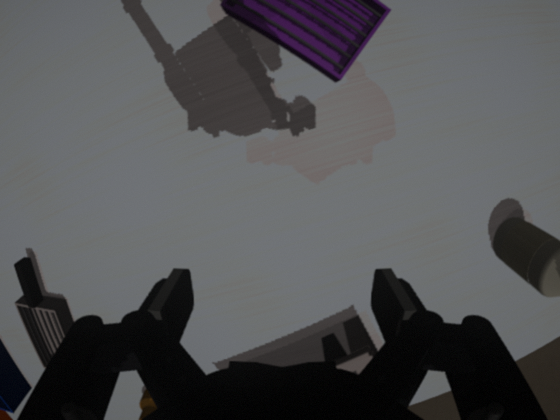

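The view was taken without the move, which was refused, probably because `roll` was missing. It shows the purple pan at (310,30), the tray's handle at (28,280), and the stand front with a dark guide end at (345,345). I'll repeat the move with full rows.

Emit:
step_arm(commands=[{"fingers": -1,"dx": -0.137,"dy": -0.402,"dz": 0.051,"roll": 0},{"fingers": -1,"dx": -0.137,"dy": -0.402,"dz": 0.051,"roll": 0},{"fingers": -1,"dx": -0.137,"dy": -0.402,"dz": 0.051,"roll": 0},{"fingers": -1,"dx": -0.137,"dy": -0.402,"dz": 0.051,"roll": 0},{"fingers": -1,"dx": -0.137,"dy": -0.402,"dz": 0.051,"roll": 0},{"fingers": -1,"dx": -0.137,"dy": -0.402,"dz": 0.051,"roll": 0},{"fingers": -1,"dx": -0.137,"dy": -0.402,"dz": 0.051,"roll": 0},{"fingers": -1,"dx": -0.137,"dy": -0.402,"dz": 0.051,"roll": 0}])

```text
time: 2.15
tool_pos: [0.4685, -0.2763, 0.1792]
tcp_rot: [-0.487, -3.102, -0.0]
wrist_force: [-0.6, 0.5, -0.2]
width: 0.998
grip_force: 0.0
```

Run:
```python
from h import *
s=read_state();c=calibration("wrist");p,d=read_camera("wrist");np.save("w2",d)
K=np.array(c["intrinsics"]);T=np.array(c["world_to_cam"]);R=T[:3,:3];o=-R.T@T[:3,3]
def uv(X):
    x=R@X+T[:3,3];a,b,e=x[0],-x[1],-x[2];r=np.hypot(a,b);th=np.arctan2(r,e);return K[0,2]+K[0,0]*th*a/r,K[1,2]+K[1,1]*th*b/r
u=np.array([.953,-.302,0]);v=np.array([.302,.953,0]);oo=np.array([.5206,-.2946,0])
for q in[(-80,-9,42),(-80,9,42),(0,9,42),(0,-9,42),(0,50,36),(0,-50,36)]:
    w=tuple(int(x) for x in np.round(uv(oo+u*q[0]/1e3+v*q[1]/1e3+[0,0,q[2]/1e3])));cv2.circle(p,w,3,(0,255,255),1);print(q,w)
cv2.imwrite("pics/w2.png",p)
go([.468,-.278,.011],72.4)
```

```text
(-80, -9, 42) (270, 172)
(-80, 9, 42) (290, 172)
(0, 9, 42) (290, 255)
(0, -9, 42) (271, 255)
(0, 50, 36) (332, 252)
(0, -50, 36) (230, 252)
t 2.2 pos [ 0.4685 -0.2743  0.1793] ydeg 72.21 tilt [-0.002  0.001 -1.   ] -> d [-0.0009 -0.0038  0.1683] roll -0.19 F [ 0.7  0.4 -1.1]
```

View pics/w2.png

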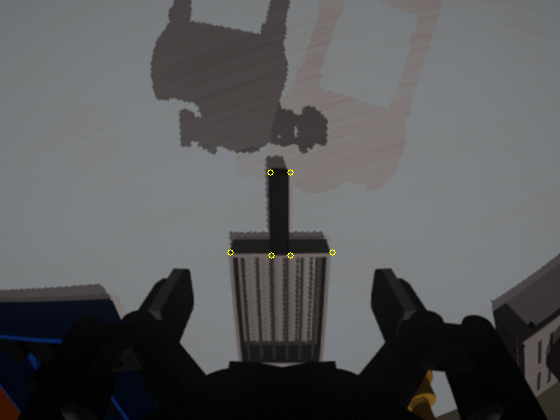

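The predicted handle corners (270–290, rows 172–255) sit on the dark handle, so the pose is good. Descend and grip.

Emit:
step_arm(commands=[{"fingers": -1,"dx": -0.001,"dy": -0.002,"dz": 0.06,"roll": 0},{"fingers": -1,"dx": -0.001,"dy": -0.002,"dz": 0.11,"roll": 0},{"fingers": -1,"dx": -0.001,"dy": -0.002,"dz": 0.145,"roll": 0},{"fingers": -1,"dx": -0.001,"dy": -0.002,"dz": 0.166,"roll": 0},{"fingers": -1,"dx": -0.001,"dy": -0.002,"dz": 0.166,"roll": 0}])

```text
time: 2.82
tool_pos: [0.4679, -0.2727, 0.0123]
tcp_rot: [-0.477, -3.1, -0.004]
wrist_force: [0.3, -0.7, -0.1]
width: 1.003
grip_force: 0.0
```

Emit:
step_arm(commands=[{"fingers": 1,"dx": 0,"dy": 0,"dz": 0,"roll": 0},{"fingers": 1,"dx": 0,"dy": 0,"dz": 0,"roll": 0},{"fingers": 1,"dx": 0,"dy": 0,"dz": 0,"roll": 0},{"fingers": 1,"dx": 0,"dy": 0,"dz": 0,"roll": 0},{"fingers": 1,"dx": 0,"dy": 0,"dz": 0,"roll": 0},{"fingers": 1,"dx": 0,"dy": 0,"dz": 0,"roll": 0},{"fingers": 1,"dx": 0,"dy": 0,"dz": 0,"roll": 0},{"fingers": 1,"dx": 0,"dy": 0,"dz": 0,"roll": 0}], squeeze=40)

```text
time: 3.82
tool_pos: [0.4701, -0.2762, 0.015]
tcp_rot: [0.481, 3.104, -0.001]
wrist_force: [-2.2, -0.2, 5.1]
width: 0.205
grip_force: 39.6
```

```bash
cat >> h.py <<'E'
def st(xs,ys,z=.0145,psi=11.1,o=(.7035,.0767)):
    c,s=np.cos(np.radians(psi)),np.sin(np.radians(psi));return [o[0]+c*xs-s*ys,o[1]+s*xs+c*ys,z]
E
python3 - <<'E'
from h import *
go(st(-.245,-.024),101.1)
E
```

```text
t 3.825 pos [ 0.4701 -0.2762  0.015 ] ydeg 72.4 tilt [ 0.001 -0.001 -1.   ] -> d [0.0876 0.2683 0.0003] roll -28.7 F [-2.2 -0.2  5.1]
```

Emit:
step_arm(commands=[{"fingers": 1,"dx": 0,"dy": 0,"dz": -0.002,"roll": 0},{"fingers": 1,"dx": 0.01,"dy": 0.03,"dz": -0.002,"roll": -4},{"fingers": 1,"dx": 0.025,"dy": 0.075,"dz": -0.002,"roll": -8},{"fingers": 1,"dx": 0.041,"dy": 0.125,"dz": -0.002,"roll": -14},{"fingers": 1,"dx": 0.057,"dy": 0.175,"dz": -0.002,"roll": -20},{"fingers": 1,"dx": 0.073,"dy": 0.225,"dz": -0.002,"roll": -25},{"fingers": 1,"dx": 0.085,"dy": 0.26,"dz": -0.002,"roll": -28.7},{"fingers": 1,"dx": 0.088,"dy": 0.268,"dz": -0.002,"roll": -28.7}])

```text
time: 4.82
tool_pos: [0.4657, 0.0082, 0.0157]
tcp_rot: [0.308, -3.125, -0.001]
wrist_force: [1.0, -1.1, -1.3]
width: 0.204
grip_force: 40.1
```

Run:
```python
from h import *
c=calibration("top");p,d=read_camera("top");cv2.imwrite("pics/t2.png",cv2.resize(p[60:340,180:430],None,fx=2.1,fy=2.1,interpolation=2))
P=cloud(c,d);z=P[...,2]
# stand front edge: fit on top-surface points
m=(z>.072)&(z<.083)&(P[...,0]>.62)&(P[...,0]<.95)&(P[...,1]>-.08)&(P[...,1]<.26)
q=P[m][:,:2]*1000;r=cv2.minAreaRect(q.astype(np.float32));print(np.round(cv2.boxPoints(r),1).tolist())
# tray rim points
m=(z>.028)&(z<.045)&(P[...,0]>.5)&(P[...,0]<.72)&(P[...,1]>-.1)&(P[...,1]<.13)
k,L,S,_=cv2.connectedComponentsWithStats(m.astype(np.uint8))
for i in range(1,k):
  if S[i,4]>40:
    q=P[L==i];r=cv2.minAreaRect((q[:,:2]*1000).astype(np.float32));print(S[i],np.round(r[0],1),np.round(r[1],1),r[2],np.round(cv2.boxPoints(r),1).tolist())
go(st(-.245,-.024),101.1)
```

```text
[[679.7999877929688, 194.60000610351562], [725.4000244140625, -41.70000076293945], [903.7999877929688, -7.199999809265137], [858.0999755859375, 229.10000610351562]]
[276 161  42  49 248] [607.1  37.6] [120.4 100.4] 11.15234375 [[538.2999877929688, 75.19999694824219], [557.7000122070312, -23.299999237060547], [675.9000244140625, 0.0], [656.5, 98.5]]
t 4.875 pos [0.4658 0.0081 0.0157] ydeg 101.19 tilt [-0.001  0.    -1.   ] -> d [-0.0014 -0.0024  0.0012] roll 0.09 F [-0.7  1.3 -1.1]
```

View pics/t2.png

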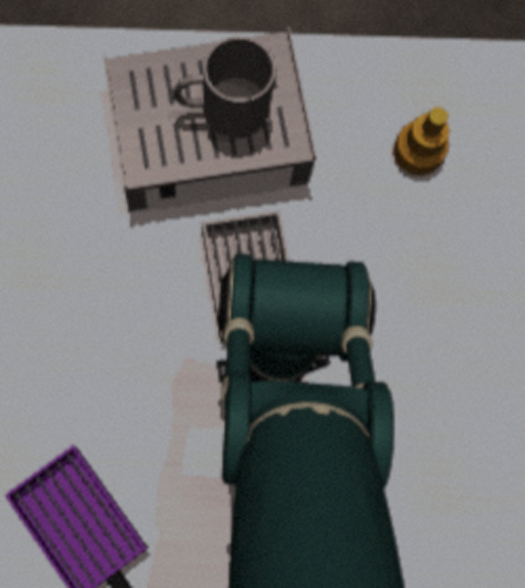

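The picture shows the tray squarely in front of the stand (nose edge from (203,228) to (278,215)). Tray yaw is 11.15°, stand yaw 10.9–11.1°, and the nose is about 41 mm before the front. Enter 100 mm, kept to the right.

Emit:
step_arm(commands=[{"fingers": 1,"dx": -0.005,"dy": -0.004,"dz": 0.001,"roll": 0},{"fingers": 1,"dx": -0.02,"dy": -0.004,"dz": 0.001,"roll": 0.1},{"fingers": 1,"dx": -0.04,"dy": -0.004,"dz": 0.001,"roll": 0.1},{"fingers": 1,"dx": -0.06,"dy": -0.004,"dz": 0.001,"roll": 0.1},{"fingers": 1,"dx": -0.08,"dy": -0.004,"dz": 0.001,"roll": 0.1},{"fingers": 1,"dx": -0.095,"dy": -0.004,"dz": 0.001,"roll": 0.1},{"fingers": 1,"dx": -0.1,"dy": -0.004,"dz": 0.001,"roll": 0.1},{"fingers": 1,"dx": -0.1,"dy": -0.004,"dz": 0.001,"roll": 0.1}])

```text
time: 5.88
tool_pos: [0.5665, 0.0212, 0.0153]
tcp_rot: [-0.3, 3.126, -0.0]
wrist_force: [1.1, -0.6, 1.0]
width: 0.199
grip_force: 40.1
```

Emit:
step_arm(commands=[{"fingers": 1,"dx": 0,"dy": 0,"dz": 0,"roll": 0},{"fingers": 1,"dx": 0,"dy": 0.002,"dz": 0,"roll": 0},{"fingers": 1,"dx": 0,"dy": 0.004,"dz": 0,"roll": 0},{"fingers": 1,"dx": 0,"dy": 0.006,"dz": 0,"roll": 0}])

```text
time: 6.38
tool_pos: [0.5642, 0.0277, 0.0153]
tcp_rot: [0.301, -3.127, 0.0]
wrist_force: [0.5, -1.4, 0.6]
width: 0.203
grip_force: 40.3
```

```bash
cat >> h.py <<'E'
def info(psi=11.0,o=(.703,.0766)):
    s=read_state();c,q=np.cos(np.radians(psi)),np.sin(np.radians(psi));R=np.array([[c,q],[-q,c]])
    T=Ro.from_rotvec(s["tcp_rot"]).as_matrix()
    print("t",round(s["time"],2),"stand xy mm",(R@(s["tool_pos"][:2]-np.array(o))*1e3).round(1),"z",s["tool_pos"][2].round(4),"yaw",round(np.degrees(np.arctan2(T[1,1],T[0,1]))-90,2),"F stand",(R@s["wrist_force"][:2]).round(1),s["wrist_force"][2].round(1),"Mz",s["torque"].round(2))
E
python3 -c "from h import *;info()"
```

```text
t 6.38 stand xy mm [-145.6  -21.5] z 0.0153 yaw 11.0 F stand [ 0.2 -1.4] 0.6 Mz [-0.3  -0.18 -0.19]
```

Emit:
step_arm(commands=[{"fingers": 1,"dx": 0,"dy": 0.0015,"dz": 0,"roll": 0},{"fingers": 1,"dx": 0,"dy": 0.003,"dz": 0,"roll": 0},{"fingers": 1,"dx": 0,"dy": 0.0045,"dz": 0,"roll": 0},{"fingers": 1,"dx": 0,"dy": 0.006,"dz": 0,"roll": 0}])

```text
time: 6.88
tool_pos: [0.5634, 0.0336, 0.0153]
tcp_rot: [-0.301, 3.127, -0.0]
wrist_force: [-0.1, -1.6, 1.4]
width: 0.203
grip_force: 40.3
```

```bash
python3 -c "from h import *;info()"
```

```text
t 6.88 stand xy mm [-145.2  -15.6] z 0.0153 yaw 11.0 F stand [-0.4 -1.5] 1.4 Mz [-0.27 -0.14 -0.17]
```

Emit:
step_arm(commands=[{"fingers": 1,"dx": 0,"dy": 0.0015,"dz": 0,"roll": 0},{"fingers": 1,"dx": 0,"dy": 0.003,"dz": 0,"roll": 0},{"fingers": 1,"dx": 0,"dy": 0.004,"dz": 0,"roll": 0}])

```text
time: 7.25
tool_pos: [0.5626, 0.0375, 0.0153]
tcp_rot: [-0.301, 3.127, -0.0]
wrist_force: [-0.4, -2.7, 1.6]
width: 0.205
grip_force: 40.4
```

```bash
python3 -c "from h import *;info()"
```

```text
t 7.25 stand xy mm [-145.3  -11.6] z 0.0153 yaw 11.0 F stand [-0.9 -2.5] 1.6 Mz [-0.33 -0.16 -0.18]
```

Emit:
step_arm(commands=[{"fingers": 1,"dx": 0,"dy": 0.0015,"dz": 0,"roll": 0},{"fingers": 1,"dx": 0,"dy": 0.003,"dz": 0,"roll": 0},{"fingers": 1,"dx": 0,"dy": 0.004,"dz": 0,"roll": 0}])

```text
time: 7.62
tool_pos: [0.5619, 0.0414, 0.0153]
tcp_rot: [-0.301, 3.127, -0.0]
wrist_force: [0.6, -2.6, 1.5]
width: 0.2
grip_force: 40.4
```

```bash
python3 -c "from h import *;info()"
```

```text
t 7.62 stand xy mm [-145.3   -7.6] z 0.0153 yaw 11.0 F stand [ 0.1 -2.7] 1.5 Mz [-0.37 -0.19 -0.17]
```

Emit:
step_arm(commands=[{"fingers": 1,"dx": 0,"dy": 0.0015,"dz": 0,"roll": 0},{"fingers": 1,"dx": 0,"dy": 0.003,"dz": 0,"roll": 0},{"fingers": 1,"dx": 0,"dy": 0.004,"dz": 0,"roll": 0}])

```text
time: 8.0
tool_pos: [0.5611, 0.0453, 0.0153]
tcp_rot: [-0.301, 3.127, -0.0]
wrist_force: [0.7, -2.0, 1.2]
width: 0.202
grip_force: 40.5
```

```bash
python3 -c "from h import *;info()"
```

```text
t 8.0 stand xy mm [-145.3   -3.6] z 0.0153 yaw 11.0 F stand [ 0.3 -2.1] 1.2 Mz [-0.34 -0.13 -0.15]
```

Emit:
step_arm(commands=[{"fingers": 1,"dx": 0,"dy": 0.0015,"dz": 0,"roll": 0},{"fingers": 1,"dx": 0,"dy": 0.003,"dz": 0,"roll": 0},{"fingers": 1,"dx": 0,"dy": 0.004,"dz": 0,"roll": 0}])

```text
time: 8.38
tool_pos: [0.5603, 0.0493, 0.0153]
tcp_rot: [-0.301, 3.127, -0.0]
wrist_force: [0.6, -2.3, 1.4]
width: 0.204
grip_force: 40.5
```

```bash
python3 -c "from h import *;info()"
```

```text
t 8.38 stand xy mm [-145.3    0.4] z 0.0153 yaw 11.0 F stand [ 0.1 -2.4] 1.4 Mz [-0.37 -0.15 -0.16]
```

Emit:
step_arm(commands=[{"fingers": 1,"dx": 0,"dy": 0.0015,"dz": 0,"roll": 0},{"fingers": 1,"dx": 0,"dy": 0.003,"dz": 0,"roll": 0},{"fingers": 1,"dx": 0,"dy": 0.004,"dz": 0,"roll": 0}])

```text
time: 8.75
tool_pos: [0.5595, 0.0532, 0.0153]
tcp_rot: [-0.301, 3.127, -0.0]
wrist_force: [0.2, -3.1, 1.7]
width: 0.202
grip_force: 40.6
```

```bash
python3 -c "from h import *;info()"
```

```text
t 8.75 stand xy mm [-145.3    4.4] z 0.0153 yaw 11.0 F stand [-0.4 -3.1] 1.7 Mz [-0.47 -0.18 -0.26]
```

Emit:
step_arm(commands=[{"fingers": 1,"dx": 0,"dy": 0.001,"dz": 0,"roll": 0},{"fingers": 1,"dx": 0,"dy": 0.002,"dz": 0,"roll": 0},{"fingers": 1,"dx": 0,"dy": 0.002,"dz": 0,"roll": 0}])

```text
time: 9.12
tool_pos: [0.5591, 0.0546, 0.0153]
tcp_rot: [0.299, -3.127, 0.001]
wrist_force: [0.1, -5.4, 2.6]
width: 0.205
grip_force: 41.8
```

```bash
python3 -c "from h import *;info()"
```

```text
t 9.12 stand xy mm [-145.5    5.9] z 0.0153 yaw 10.93 F stand [-0.9 -5.3] 2.6 Mz [-0.78 -0.14 -0.7 ]
```

Emit:
step_arm(commands=[{"fingers": 1,"dx": 0,"dy": 0.001,"dz": 0,"roll": 0},{"fingers": 1,"dx": 0,"dy": 0.002,"dz": 0,"roll": 0},{"fingers": 1,"dx": 0,"dy": 0.002,"dz": 0,"roll": 0}])

```text
time: 9.5
tool_pos: [0.5586, 0.0559, 0.0153]
tcp_rot: [0.298, -3.127, 0.002]
wrist_force: [0.0, -6.7, 2.8]
width: 0.204
grip_force: 44.9
```

```bash
python3 -c "from h import *;info()"
```

```text
t 9.5 stand xy mm [-145.7    7.2] z 0.0153 yaw 10.89 F stand [-1.3 -6.6] 2.8 Mz [-1.21 -0.14 -1.05]
```

Contact with the left wall at grip y ≈ +5 mm. Back off about 2.5 mm to the middle of the play and push in.

Emit:
step_arm(commands=[{"fingers": 1,"dx": 0,"dy": -0.006,"dz": 0,"roll": 0},{"fingers": 1,"dx": -0.005,"dy": -0.006,"dz": 0,"roll": 0},{"fingers": 1,"dx": -0.01,"dy": -0.006,"dz": 0,"roll": 0},{"fingers": 1,"dx": -0.018,"dy": -0.006,"dz": 0,"roll": 0},{"fingers": 1,"dx": -0.026,"dy": -0.006,"dz": 0,"roll": 0},{"fingers": 1,"dx": -0.03,"dy": -0.006,"dz": 0,"roll": 0}])

```text
time: 10.25
tool_pos: [0.5887, 0.0573, 0.0153]
tcp_rot: [0.302, -3.125, -0.001]
wrist_force: [-3.9, -1.4, 7.3]
width: 0.203
grip_force: 41.1
```

```bash
python3 -c "from h import *;info()"
```

```text
t 10.25 stand xy mm [-115.9    2.8] z 0.0153 yaw 11.05 F stand [-4.1 -0.7] 7.3 Mz [-0.22  0.45 -0.01]
```

Emit:
step_arm(commands=[{"fingers": 1,"dx": -0.006,"dy": 0,"dz": 0,"roll": 0},{"fingers": 1,"dx": -0.014,"dy": 0,"dz": 0,"roll": 0},{"fingers": 1,"dx": -0.022,"dy": 0,"dz": 0,"roll": 0},{"fingers": 1,"dx": -0.03,"dy": 0,"dz": 0,"roll": 0},{"fingers": 1,"dx": -0.038,"dy": 0,"dz": 0,"roll": 0},{"fingers": 1,"dx": -0.045,"dy": 0,"dz": 0,"roll": 0},{"fingers": 1,"dx": -0.05,"dy": 0,"dz": 0,"roll": 0},{"fingers": 1,"dx": -0.05,"dy": 0,"dz": 0,"roll": 0}])

```text
time: 11.25
tool_pos: [0.6385, 0.0669, 0.0153]
tcp_rot: [0.302, -3.127, -0.001]
wrist_force: [-0.1, 0.3, 3.9]
width: 0.202
grip_force: 40.7
```

```bash
python3 -c "from h import *;info()"
```

```text
t 11.25 stand xy mm [-65.1   2.8] z 0.0153 yaw 11.04 F stand [-0.   0.4] 3.9 Mz [-0.02 -0.06  0.01]
```

Emit:
step_arm(commands=[{"fingers": 1,"dx": -0.002,"dy": 0,"dz": 0,"roll": 0},{"fingers": 1,"dx": -0.004,"dy": 0,"dz": 0,"roll": 0},{"fingers": 1,"dx": -0.006,"dy": 0,"dz": 0,"roll": 0},{"fingers": 1,"dx": -0.006,"dy": 0,"dz": 0,"roll": 0}])

```text
time: 11.75
tool_pos: [0.6436, 0.0677, 0.0153]
tcp_rot: [0.302, -3.126, -0.0]
wrist_force: [-2.4, -1.6, 6.8]
width: 0.202
grip_force: 40.8
```

```bash
python3 -c "from h import *;info()"
```

```text
t 11.75 stand xy mm [-60.    2.6] z 0.0153 yaw 11.03 F stand [-2.6 -1.2] 6.8 Mz [-0.05  0.18 -0.02]
```

Free all the way; nearly home. Push gently until the stop answers.

Emit:
step_arm(commands=[{"fingers": 1,"dx": -0.001,"dy": 0,"dz": 0,"roll": 0},{"fingers": 1,"dx": -0.002,"dy": 0,"dz": 0,"roll": 0},{"fingers": 1,"dx": -0.003,"dy": 0,"dz": 0,"roll": 0},{"fingers": 1,"dx": -0.003,"dy": 0,"dz": 0,"roll": 0}])

```text
time: 12.25
tool_pos: [0.6464, 0.0682, 0.0153]
tcp_rot: [0.302, -3.125, -0.0]
wrist_force: [-3.1, -0.3, 5.9]
width: 0.202
grip_force: 40.9
```

```bash
python3 -c "from h import *;info()"
```

```text
t 12.25 stand xy mm [-57.2   2.6] z 0.0153 yaw 11.02 F stand [-3.1  0.3] 5.9 Mz [-0.13  0.22 -0.03]
```

Emit:
step_arm(commands=[{"fingers": 1,"dx": -0.001,"dy": 0,"dz": 0,"roll": 0},{"fingers": 1,"dx": -0.002,"dy": 0,"dz": 0,"roll": 0},{"fingers": 1,"dx": -0.002,"dy": 0,"dz": 0,"roll": 0}])

```text
time: 12.62
tool_pos: [0.6483, 0.0686, 0.0153]
tcp_rot: [0.302, -3.125, -0.0]
wrist_force: [-4.1, -0.7, 5.8]
width: 0.207
grip_force: 40.9
```

```bash
python3 -c "from h import *;info()"
```

```text
t 12.62 stand xy mm [-55.2   2.6] z 0.0153 yaw 11.02 F stand [-4.1  0.1] 5.8 Mz [-0.1   0.29 -0.05]
```

Emit:
step_arm(commands=[{"fingers": 1,"dx": -0.001,"dy": 0,"dz": 0,"roll": 0},{"fingers": 1,"dx": -0.002,"dy": 0,"dz": 0,"roll": 0},{"fingers": 1,"dx": -0.002,"dy": 0,"dz": 0,"roll": 0}])

```text
time: 13.0
tool_pos: [0.6503, 0.069, 0.0153]
tcp_rot: [0.302, -3.125, -0.0]
wrist_force: [-3.0, -0.6, 5.7]
width: 0.206
grip_force: 40.9
```

```bash
python3 -c "from h import *;info()"
```

```text
t 13.0 stand xy mm [-53.2   2.6] z 0.0153 yaw 11.02 F stand [-3.1 -0. ] 5.7 Mz [-0.13  0.25 -0.  ]
```

Emit:
step_arm(commands=[{"fingers": 1,"dx": -0.001,"dy": 0,"dz": 0,"roll": 0},{"fingers": 1,"dx": -0.002,"dy": 0,"dz": 0,"roll": 0},{"fingers": 1,"dx": -0.002,"dy": 0,"dz": 0,"roll": 0}])

```text
time: 13.38
tool_pos: [0.6506, 0.069, 0.0153]
tcp_rot: [0.301, -3.122, 0.0]
wrist_force: [-8.3, -1.4, 9.7]
width: 0.204
grip_force: 41.6
```

```bash
python3 -c "from h import *;info()"
```

```text
t 13.38 stand xy mm [-52.9   2.6] z 0.0153 yaw 11.03 F stand [-8.4  0.2] 9.7 Mz [-0.29  0.86 -0.01]
```

The stop answers at grip x ≈ −53 mm. Seat, release, lift off.

Emit:
step_arm(commands=[{"fingers": 1,"dx": -0.001,"dy": 0,"dz": 0,"roll": 0},{"fingers": 1,"dx": -0.001,"dy": 0,"dz": 0,"roll": 0},{"fingers": 1,"dx": 0.001,"dy": 0,"dz": 0,"roll": 0},{"fingers": -1,"dx": 0.001,"dy": 0,"dz": 0,"roll": 0},{"fingers": -1,"dx": 0.001,"dy": 0,"dz": 0,"roll": 0},{"fingers": -1,"dx": 0.001,"dy": 0,"dz": 0,"roll": 0},{"fingers": -1,"dx": 0.001,"dy": 0,"dz": 0,"roll": 0},{"fingers": -1,"dx": 0.001,"dy": 0,"dz": 0,"roll": 0}])

```text
time: 14.38
tool_pos: [0.6522, 0.0691, 0.0152]
tcp_rot: [0.301, -3.127, -0.0]
wrist_force: [-0.5, -0.5, -0.5]
width: 1.0
grip_force: 0.0
```

Emit:
step_arm(commands=[{"fingers": -1,"dx": 0.001,"dy": 0,"dz": 0,"roll": 0},{"fingers": -1,"dx": 0.001,"dy": 0,"dz": 0,"roll": 0},{"fingers": -1,"dx": 0.001,"dy": 0,"dz": -0.02,"roll": 0},{"fingers": -1,"dx": 0.001,"dy": 0,"dz": -0.06,"roll": 0},{"fingers": -1,"dx": 0.001,"dy": 0,"dz": -0.12,"roll": 0},{"fingers": -1,"dx": 0.05,"dy": 0,"dz": -0.15,"roll": 0},{"fingers": -1,"dx": 0.1,"dy": 0,"dz": -0.15,"roll": 0},{"fingers": -1,"dx": 0.13,"dy": 0,"dz": -0.15,"roll": 0}])

```text
time: 15.38
tool_pos: [0.5233, 0.044, 0.1676]
tcp_rot: [-0.301, 3.125, -0.0]
wrist_force: [0.6, -0.5, 0.3]
width: 1.006
grip_force: 0.0
```

Run:
```python
from h import *
info()
c=calibration("wrist");p,d=read_camera("wrist");cv2.imwrite("pics/w3.png",p)
p2,d2=read_camera("scene");cv2.imwrite("pics/s3.png",cv2.resize(p2[200:380,80:320],None,fx=3,fy=3))
```

```text
t 15.38 stand xy mm [-182.7    2.3] z 0.1676 yaw 11.0 F stand [ 0.5 -0.6] 0.3 Mz [-0.02  0.   -0.  ]
```

View pics/w3.png

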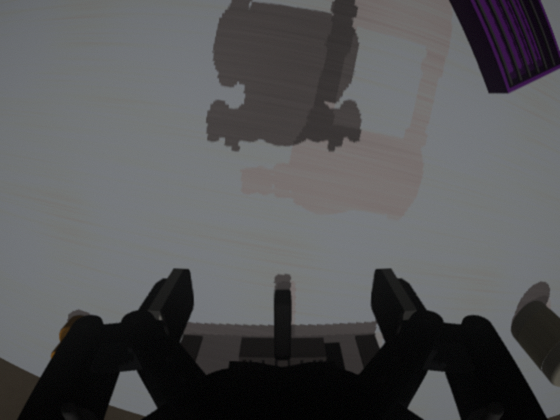

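The handle is released at (283,320), standing straight out of the mouth, with the pan front in line with the stand front. A quick check of the handle tip and straightness from depth.

Run:
```python
from h import *
psi,o=11.0,np.array([.703,.0766]);a=np.radians(psi);Rs=np.array([[np.cos(a),np.sin(a)],[-np.sin(a),np.cos(a)]])
for n in("top","scene"):
    c=calibration(n);p,d=read_camera(n);P=cloud(c,d);S=(P[...,:2]-o)@Rs.T*1e3;z=P[...,2]
    m=(z>.03)&(z<.05)&(S[...,0]>-110)&(S[...,0]<-8)&(abs(S[...,1])<40)
    q=S[m]
    if len(q)>8:
        f=q[(q[:,0]<-10)];v=cv2.fitLine(f.astype(np.float32),cv2.DIST_L2,0,.01,.01).ravel()
        print(n,len(q),"tip",np.percentile(q[:,0],[0,3]).round(1),"y",np.median(q[:,1]).round(1),"ang",np.degrees(np.arctan2(v[1],v[0])).round(1))
    m=(z>.008)&(z<.034)&(S[...,0]>-15)&(S[...,0]<30)&(abs(S[...,1])<45)
    if m.sum()>5: print("pan front x",np.median(S[...,0][m]).round(1),m.sum())
```

```text
scene 182 tip [-75.8 -74.2] y 8.3 ang -2.2
```

View pics/s3.png

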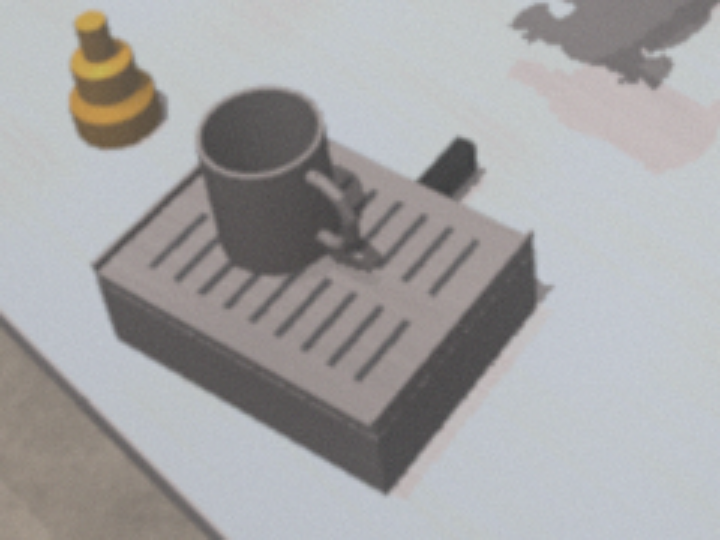

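```bash
python3 -c "from workcell import *;print(finish_job())"
```

```text
the job is handed in; nothing more can be done
None
```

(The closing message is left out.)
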